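# Index the tube carousel to the next hole

## Robot

A 7-joint arm with a two-finger parallel gripper is mounted at the origin on the work surface. World frame = base frame: x ahead of the robot, y to its left, z up, the work surface at z = 0. Lengths are in m, angles in rad, forces in N, time in s.
With the tool pointing down it reaches from about 0.425 to 0.875 m from the base axis. Payload 9.9 kg.
Tool frame: the origin (TCP) lies between the finger pads; the fingertips stand 25 mm ahead of it and the grasp point (between the pads) lies 6 mm ahead of it; z points along the fingers, y is the direction in which the jaws open and shut (so a half turn about z gives the same grasp; the last joint's range is limited). The gripper opens to 85 mm and grips with 20 to 120 N. Pads are 22 mm wide; open, the fingers measure 114 mm over their backs; the gripper's body (76 mm by 85 mm) begins 54 mm behind the grasp point. The pads swing forward as they close: fully open they stand 13 mm farther back than shut.
Start: joints at [1.162, 0.576, 0.025, 1.437, -0.015, 1.129, -0.057], TCP at [0.215, -0.64, 0.256] pointing down, gripper open.
Joint ranges: [-2.76, 2.76], [-0.34, 2.15], [-1.52, 1.57], [0.19, 2.46], [-1.09, 4.23], [0.17, 1.99], [-2.82, 2.82]. Speed limits (rad/s): [2.22, 2.22, 3.01, 3.01, 3.14, 3.14, 3.14].

## Interface

Orientations are given as a unit quaternion [x, y, z, w].
In Python, from rig import reach, move_straight, set_joints, command_gripper, wait, inverse_kinematics, get_state, capture, get_calibration, MotionError, close_job gives the robot as it stands. Calls block until the motion is done:
- reach(position, orientation): joint-space move of the TCP to a pose.
- move_straight(position, attitude=None, vel=0.15, stop_force=None): straight line of the TCP; attitude=None keeps the orientation; vel is the mean speed in m/s. With stop_force (N) it stops when the force on the tool has changed by that much, and returns True; else False.
- set_joints(angles): joint-space move.
- command_gripper(opening, strength=None): finger opening in m; strength is the grip in N (None keeps the last); returns when the fingers have stopped.
- wait(seconds).
- inverse_kinematics(position, orientation): joint angles nearest the present ones, or None.
- get_state(): the state.
- capture(name): name is "scene" or "top" or "wrist"; returns the picture (384x512x3 uint8, blue, green, red); there is no depth.
- get_calibration(name): a dict with "K" (3x3 intrinsics, pixels), "camera_from_world" (4x4, takes a point from world to camera coordinates). Camera axes: x right, y up, looking along -z (the intrinsics and any distortion apply to the point x, -y, -z); pixel columns grow to the right and rows downward; lengths in m; the calibration is good to about 2 mm. A picture is of the moment at which its call begins: read the wrist's pose just before it. get_calibration takes no time and is no camera call; for the wrist camera it gives the pose at the moment of the call.
A pose or a line that the arm cannot do raises MotionError and nothing moves.
- close_job(): hands the job in, once; it reports no verdict.
The state is a dict: "time": time; "q": joint angles; "joint_velocities": joint speeds; "tau": joint torques, N m; "eef_pos": TCP position; "ee_rot": TCP orientation; "contact_force": force on the tool from outside, world axes, zero at the start; "torque": the same for the moment, N m; "width": finger opening in m.
Only numpy, scipy, OpenCV 4.12 (cv2) and the standard library are available. Lean on these libraries where they do the work, as an engineer would, in place of code of your own. Each camera call takes 0.05 s, during which the arm holds its last target.

## Task

Turn the sample-tube carousel on by one station, so that the next tube stands in front of the barcode reader: press the orange indexing plunger in to free the table, push the table round anticlockwise (seen from above) to the next hole, and let the plunger spring back out, fully up and locked in that hole. Do not run on past the next hole or turn the table backwards. Leave the tubes standing in their sockets and everything else on the bench where it is; nothing needs to be lifted.

Things in the scene. Friction and masses are not known exactly. Their poses are not given: they have to be found in the camera images.
- turn_axis (a point): On the carousel's upright turning axis, at the top of the aluminium index plate, 44 mm above the bench. Round white base of radius 166 mm, fixed to the bench, placed and turned anew each start. z up; x points away from the plunger's starting place, y is 90 degrees anticlockwise from x. Plate: dark circular slot with 12 holes 30 degrees apart, radius 135 mm; green arrows point anticlockwise.
- hole_next (a point): Centre of the next hole (13 mm across, in a brass bush 20 mm across) at the top of the fixed index plate, 44 mm above the bench, 135 mm from the axis, 30 degrees anticlockwise (seen from above) of the hole where the plunger starts. Fixed to the base. The plunger must end above it.
- carousel (a joint): Angle of the table: grey disc of radius 103 mm with 12 blue sockets (22 mm square, tops at 89 mm, 80 mm from the axis) and the steel index arm. Radians, 0 at start, grows anticlockwise seen from above; hole to hole is pi/6 = 0.5236. Stays where it is left; about 0.15 N m turns it. Locked, it has 0.011 rad of play either way.
- plunger_top (a point): Centre of the floor of the plunger's orange thumb dish: 105 mm above the bench when up, 93 mm fully in; 135 mm from the axis, travels with the table. Head 40 mm across, floor 34 mm across inside a 3 mm rim: closed fingertips fit (with a few mm of play) to hold it down and push it round. Below it: thin stem, steel barrel 28 mm across, top at 86 mm, arm 26 mm wide, top at 68 mm.
- plunger (a joint): How far the plunger is pressed down, m: 0 fully up, 0.012 fully in; spring 2.4 N at the start to 6 N fully in. Up, its shoulder locks in a hole of the plate; 9 mm or more in, the table is free. Let go between holes it rises only to about 9 mm, under the plate; let go within about 0.02 rad of a hole, or pushed on to the hole after letting go, it snaps fully up and locks.
- reader (a point): Centre of the top of the grey barcode reader head, 138 mm above the bench, fixed to the base on a bracket outside the table: 56 mm (radial) x 60 x 46 mm, 190 mm from the axis, 60 degrees anticlockwise from the x axis of turn_axis.
- rack_mid (a point): Centre, 45 mm above its underside, of a loose blue tube rack 105 x 105 mm and 54 mm high, holding six red-capped tubes that reach to 86 mm. z axis up. A bystander.
- bottle_mid (a point): Centre, half-way up, of a loose white bottle 60 mm across and 150 mm high with a blue cap. z axis up. A bystander.
- roll_mid (a point): Centre, half-way up, of a loose paper label roll 72 mm across and 30 mm high, lying flat. z axis up. A bystander.
- tube_a_mid (a point): Centre, half-way up, of a loose sample tube 13 mm across and 80 mm long with a red cap 17 mm across, standing in one of the table's sockets 80 mm from the axis; its foot is 56 mm and its cap's top 136 mm above the bench. z axis up. A bystander, at 180 degrees anticlockwise from the x axis of turn_axis at the start.
- tube_b_mid (a point): Centre, half-way up, of a loose sample tube 13 mm across and 80 mm long with a red cap 17 mm across, standing in one of the table's sockets 80 mm from the axis; its foot is 56 mm and its cap's top 136 mm above the bench. z axis up. A bystander, at 120 degrees anticlockwise from the x axis of turn_axis at the start.
- tube_c_mid (a point): Centre, half-way up, of a loose sample tube 13 mm across and 80 mm long with a red cap 17 mm across, standing in one of the table's sockets 80 mm from the axis; its foot is 56 mm and its cap's top 136 mm above the bench. z axis up. A bystander, at 60 degrees anticlockwise from the x axis of turn_axis at the start (the tube now at the reader).
- tube_d_mid (a point): Centre, half-way up, of a loose sample tube 13 mm across and 80 mm long with a red cap 17 mm across, standing in one of the table's sockets 80 mm from the axis; its foot is 56 mm and its cap's top 136 mm above the bench. z axis up. A bystander, at 30 degrees anticlockwise from the x axis of turn_axis at the start (the next tube for the reader).
- tube_e_mid (a point): Centre, half-way up, of a loose sample tube 13 mm across and 80 mm long with a red cap 17 mm across, standing in one of the table's sockets 80 mm from the axis; its foot is 56 mm and its cap's top 136 mm above the bench. z axis up. A bystander, at 330 degrees anticlockwise from the x axis of turn_axis at the start.
Not all that is in view belongs to the job. Leave any purple look-alike of the part that bears bottle_mid alone. There is more than one size of the part that bears rack_mid; the job needs the smaller.

How it is judged:
On the way, in this order (a step that is already met when the one before it is completed fails the run):
1. the plunger is pressed in (more than 7 mm) while the table is still at its starting hole (value of joint plunger above 0.007 m and value of joint carousel between -0.1 and 0.1 rad), for 0.05 s.
2. the table has been turned anticlockwise over more than half of the way to the next hole (value of joint carousel above 0.3 rad), for 0.02 s.
At the end, for the whole second after the job is handed in: The table is at rest one hole (0.524 rad, within 0.025) anticlockwise of its start, the plunger up (within 2 mm); the five tubes stand in their sockets (height within 6 mm, tilt under 0.25 rad, 70 to 90 mm from the axis); rack, bottle and roll moved under 25 mm, tilt under 0.1 rad (value of joint carousel between 0.4986 and 0.5486 rad and value of joint plunger below 0.002 m and velocity of joint carousel between -0.03 and 0.03 rad/s and height (world z) of tube_a_mid between 0.0904 and 0.1024 m and angle between each of tube_a_mid, tube_b_mid, tube_c_mid, tube_d_mid, tube_e_mid's own z axis and vertical below 0.25 rad and horizontal distance between tube_a_mid and turn_axis between 0.07 and 0.09 m and height (world z) of tube_b_mid between 0.0904 and 0.1024 m and horizontal distance between tube_b_mid and turn_axis between 0.07 and 0.09 m and height (world z) of tube_c_mid between 0.0904 and 0.1024 m and horizontal distance between tube_c_mid and turn_axis between 0.07 and 0.09 m and height (world z) of tube_d_mid between 0.0904 and 0.1024 m and horizontal distance between tube_d_mid and turn_axis between 0.07 and 0.09 m and height (world z) of tube_e_mid between 0.0904 and 0.1024 m and horizontal distance between tube_e_mid and turn_axis between 0.07 and 0.09 m and distance of each of rack_mid, bottle_mid, roll_mid from where it was at the start of the episode below 0.025 m and angle between each of rack_mid, bottle_mid, roll_mid's own z axis and vertical below 0.1 rad); the robot touches nothing.
It fails at once if the table is turned more than a third of a pitch past the next hole (value of joint carousel above 0.7 rad).
It fails at once if the table is turned backwards by more than a third of a pitch (value of joint carousel below -0.17 rad).
It fails at once if a tube is lifted more than 12 mm or tipped over (height (world z) of any of tube_a_mid, tube_b_mid, tube_c_mid, tube_d_mid, tube_e_mid above 0.1084 m or angle between any of tube_a_mid, tube_b_mid, tube_c_mid, tube_d_mid, tube_e_mid's own z axis and vertical above 0.4 rad).
It fails at once if the rack, the bottle or the label roll is lifted, tipped or shoved more than 25 mm (distance of any of rack_mid, bottle_mid, roll_mid from where it was at the start of the episode above 0.025 m or angle between any of rack_mid, bottle_mid, roll_mid's own z axis and vertical above 0.3 rad).
It also fails if it takes over 40 s, if anything falls off the work surface, if the arm or the gripper's body presses on something with over 40 N, if the wrist force passes 120 N, or if a joint passes its speed limit or range.

## Working session

There is one attempt and no reset: what is moved stays moved. The work goes in short steps, each a Python script; the robot and the scene stay as the last script left them, time stands still between calls to the robot, and variables do not carry over. Pictures are saved under pics/ and viewed, and the job is handed in when it is done.

```bash
ls; mkdir -p pics; python3 - <<'E'
from rig import *
import cv2
for n in ("scene","top","wrist"):
    cv2.imwrite(f"pics/{n}0.png",capture(n))
    c=get_calibration(n); print(n,c)
s=get_state(); print(s)
E
```

```text
pics
scene {'K': array([[452.2977128 ,   0.        , 255.59844625],
       [  0.        , 452.2977128 , 186.37413014],
       [  0.        ,   0.        ,   1.        ]]), 'camera_from_world': array([[ 0.31941529,  0.94749674,  0.01496008, -0.22739408],
       [-0.68966366,  0.22161117,  0.68938561,  0.2875749 ],
       [ 0.6498753 , -0.23051773,  0.72424007, -1.66187022],
       [ 0.        ,  0.        ,  0.        ,  1.        ]])}
top {'K': array([[370.5882484 ,   0.        , 256.45307334],
       [  0.        , 370.5882484 , 188.64192572],
       [  0.        ,   0.        ,   1.        ]]), 'camera_from_world': array([[ 0.01378235, -0.99989151, -0.00519734,  0.0324703 ],
       [ 0.98608726,  0.01273057,  0.16574032, -0.5455065 ],
       [-0.16565618, -0.00740932,  0.98615573, -1.28666064],
       [ 0.        ,  0.        ,  0.        ,  1.        ]])}
wrist {'K': array([[284.87721901,   0.        , 256.11739326],
       [  0.        , 284.87721901, 193.30967345],
       [  0.        ,   0.        ,   1.        ]]), 'camera_from_world': array([[ 0.31879452, -0.94782259, -0.0015
[... 224 characters left out ...]
 array([ 1.16222026,  0.57630812,  0.02485624,  1.43771627, -0.01504518,
        1.129015  , -0.05651267]), 'joint_velocities': array([-2.51704897e-05, -2.17964597e-03,  3.78389664e-05, -1.84101763e-03,
       -4.87958874e-04, -1.29243982e-03,  4.57279407e-04]), 'tau': array([ 3.00747466e-03, -7.66263485e+01,  2.25300036e+00, -2.86184281e+01,
        1.56192051e-02,  9.81213961e-03, -6.85939327e-06]), 'eef_pos': array([ 0.21530877, -0.63940334,  0.25566115]), 'ee_rot': array([ 9.86844260e-01,  1.61672530e-01, -1.13353394e-04, -6.21236731e-04]), 'contact_force': array([0.8181666 , 0.51182143, 0.51501658]), 'torque': array([ 0.06176204, -0.04289027,  0.02484326]), 'width': 0.08560184409602782}
```

View pics/scene0.png

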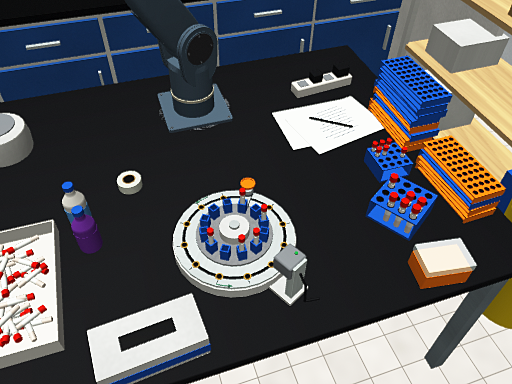

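View pics/top0.png

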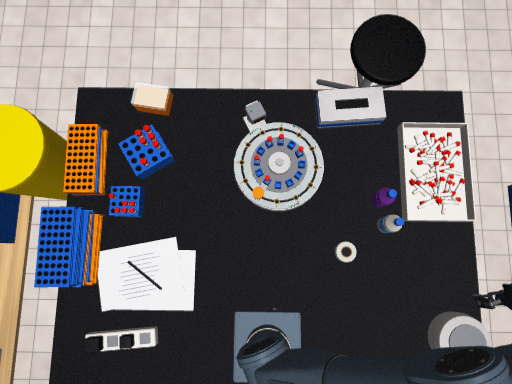

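The scene view has the orange plunger at about (248,184) and the carousel hub at about (235,228). In the top view the plunger is at about (258,192), the hub at about (279,162) and the reader at about (255,110). The bystanders stand well clear of the carousel. Next I'll measure the plunger and the axis.

```bash
cat > h.py <<'E'
import numpy as np, cv2
from rig import *
def cast(c,uv,z):
    K,T=c["K"],c["camera_from_world"]; R,t=T[:3,:3],T[:3,3]
    d=np.linalg.inv(K)@[uv[0],uv[1],1]; d=R.T@(d*[1,-1,-1]); o=-R.T@t
    return o+d*(z-o[2])/d[2]
def proj(c,p):
    x=c["camera_from_world"]@np.append(p,1); x=x[:3]*[1,-1,-1]; u=c["K"]@x; return u[:2]/u[2]
def orange(im,lo=(8,170,150),hi=(20,255,255)):
    return cv2.inRange(cv2.cvtColor(im,cv2.COLOR_BGR2HSV),lo,hi)
E
python3 - <<'E'
from h import *
roi={"scene":(225,165,275,215),"top":(235,175,285,215)}
ctr={"scene":(235,229),"top":(279,162)}
for n in roi:
    im=cv2.imread(f"pics/{n}0.png"); c=get_calibration(n)
    x0,y0,x1,y1=roi[n]; m=orange(im[y0:y1,x0:x1])
    k,l,st,ce=cv2.connectedComponentsWithStats(m); i=1+st[1:,4].argmax()
    uv=ce[i]+[x0,y0]; print(n,uv,st[i],cast(c,uv,.105).round(4))
    # hub guess
    print(" hub guess",cast(c,ctr[n],.09).round(4))
    # white base: bright low-saturation contour
    hsv=cv2.cvtColor(im,cv2.COLOR_BGR2HSV); w=cv2.inRange(hsv,(0,0,110),(179,70,255))
    if n=="top": w=cv2.morphologyEx(w,cv2.MORPH_CLOSE,np.ones((5,5)))
    cs,_=cv2.findContours(w,cv2.RETR_EXTERNAL,cv2.CHAIN_APPROX_NONE)
    for q in cs:
        if cv2.contourArea(q)>300 and cv2.pointPolygonTest(cv2.convexHull(q),ctr[n],False)>0: 
            print(" base",cv2.contourArea(q),cv2.boundingRect(q))
            P=np.array([cast(c,u,.044)[:2] for u in q[:,0]],np.float32)
            np.save(f"{n}_base.npy",P); 
            from scipy.optimize import least_squares
            r=least_squares(lambda v:np.hypot(*(P-v[:2]).T)-v[2],[*P.mean(0),.166],loss='soft_l1',f_scale=.002)
            print(" circle",r.x.round(4))
    s=cv2.resize(im[ctr[n][1]-70:ctr[n][1]+70,ctr[n][0]-75:ctr[n][0]+75],None,fx=4,fy=4,interpolation=cv2.INTER_CUBIC); cv2.imwrite(f"pics/{n}0_zoom.png",s)
E
```

```text
scene [247.28571429 182.67669173] [ 15  13  15  11 133] [0.5195 0.0388 0.105 ]
 hub guess [ 0.6538 -0.0377  0.09  ]
 base 9382.0 (173, 190, 134, 115)
 circle [ 0.6606 -0.0246  0.1603]
top [258.03 192.13] [ 18  12  11  11 100] [0.523  0.0337 0.105 ]
 hub guess [ 0.6335 -0.0385  0.09  ]
 base 6600.5 (234, 100, 90, 111)
 circle [ 0.6351 -0.0377  0.164 ]
 base 64464.0 (0, 0, 512, 300)
 circle [0.3876 0.1227 0.9216]
```

```bash
sleep 0
cat >> h.py <<'E'
def down(yaw):  # tool x axis points at yaw in the world, z down
    return np.array([np.cos(yaw/2),np.sin(yaw/2),0,0])
E
python3 - <<'E'
from h import *
c=get_calibration("wrist");T=c["camera_from_world"]; s=get_state()
o=-T[:3,:3].T@T[:3,3]; print("cam",o, o-s["eef_pos"], "axis",-T[2,:3])
A=np.array([.634,-.038]);P=np.array([.522,.035]); yaw=np.arctan2(*(A-P)[::-1]); print(yaw)
for y in np.linspace(yaw,yaw+np.pi/6,4):
    p=np.append(A-.135*np.array([np.cos(y),np.sin(y)]),.12)
    for k in (0,np.pi,-np.pi): 
        q=inverse_kinematics(p,down(y+k)); print(p.round(3),k,None if q is None else np.round(q,2))
print(inverse_kinematics([.53,-.03,.38],down(yaw)))
E
```

```text
cam [ 0.2854986  -0.6155097   0.37260791] [0.07018984 0.02389364 0.11694677] axis [-0.27575984 -0.09118952 -0.95689131]
-0.577629531629839
[0.521 0.036 0.12 ] 0 [-0.2   0.53  0.06  2.   -0.05  0.62 -2.25]
[0.521 0.036 0.12 ] 3.141592653589793 [ 0.25  0.58 -0.61  1.99  0.49  0.72  0.34]
[0.521 0.036 0.12 ] -3.141592653589793 [ 0.25  0.58 -0.61  1.99  0.49  0.72  0.34]
[0.51  0.015 0.12 ] 0 [-0.14  0.51  0.02  2.03 -0.02  0.6  -2.08]
[0.51  0.015 0.12 ] 3.141592653589793 [ 0.31  0.57 -0.63  2.02  0.51  0.72  0.52]
[0.51  0.015 0.12 ] -3.141592653589793 [ 0.31  0.57 -0.63  2.02  0.51  0.72  0.52]
[ 0.503 -0.007  0.12 ] 0 [-0.08  0.5   0.    2.05 -0.    0.59 -1.87]
[ 0.503 -0.007  0.12 ] 3.141592653589793 [ 0.37  0.57 -0.66  2.03  0.53  0.71  0.72]
[ 0.503 -0.007  0.12 ] -3.141592653589793 [ 0.37  0.57 -0.66  2.03  0.53  0.71  0.72]
[ 0.499 -0.031  0.12 ] 0 [-0.02  0.5  -0.01  2.06  0.01  0.59 -1.67]
[ 0.499 -0.031  0.12 ] 3.141592653589793 [ 0.43  0.57 -0.69  2.04  0.55  0.72  0.92]
[ 0.499 -0.031  0.12 ] -3.141592653589793 [ 0.43  0.57 -0.69  2.04  0.55  0.72  0.92]
[ 0.09039734  0.27078711 -0.16538582  1.60226119  0.04609051  1.27236343
 -2.23105173]
```

View pics/top0_zoom.png

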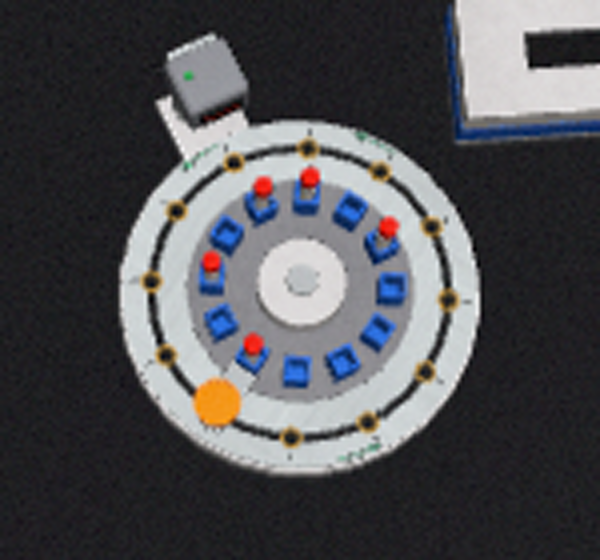

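The top zoom shows the plunger at about (217,402) and the next hole anticlockwise at about (291,437). That agrees with the direction of the arrows. Now I'll close the gripper and refine with the wrist camera.

```bash
python3 - <<'E'
from h import *
command_gripper(0.0,30)
yaw=-.578
reach([.62,-.03,.33],down(yaw)); wait(.3)
c=get_calibration("wrist"); im=capture("wrist"); cv2.imwrite("pics/w1.png",im); np.save("w1.npy",c,allow_pickle=True)
s=get_state(); print(s["eef_pos"],s["width"],s["time"],s["contact_force"])
for n,p in dict(A=[.634,-.038,.044],P=[.522,.035,.105],H=[.499,-.031,.044]).items(): print(n,proj(c,np.array(p)))
E
```

```text
[ 0.61998812 -0.03020171  0.32994785] 7.899572238463205e-05 3.8667 [0.05438177 0.12637876 0.10175425]
A [255.55134236 149.58226615]
P [255.63008576 255.7317907 ]
H [299.98854499 225.98241282]
```

View pics/w1.png

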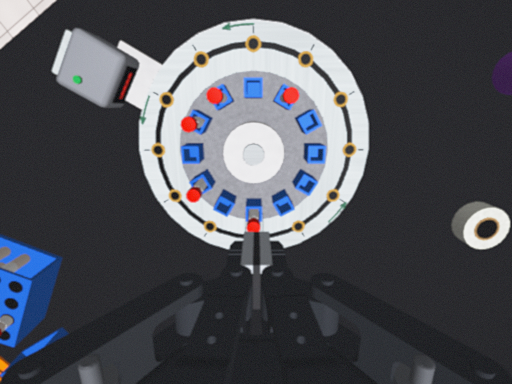

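The wrist view shows the carousel with 11 brass bushes. The plunger is hidden behind the fingers, and the next hole is at about (298,226). I'll fit the axis and the phase from the bushes.

```bash
python3 - <<'E'
from h import *
from scipy.optimize import least_squares
im=cv2.imread("pics/w1.png"); c=np.load("w1.npy",allow_pickle=True).item()
hsv=cv2.cvtColor(im,cv2.COLOR_BGR2HSV)
m=cv2.inRange(hsv,(10,70,90),(28,255,255)); m=cv2.morphologyEx(m,cv2.MORPH_CLOSE,np.ones((5,5)))
cs,_=cv2.findContours(m,cv2.RETR_EXTERNAL,cv2.CHAIN_APPROX_SIMPLE)
pts=[]
for q in cs:
    (x,y),(w,h),a=cv2.minAreaRect(q)
    p=cast(c,(x,y),.044)
    if min(w,h)>5 and abs(np.hypot(*(p[:2]-[.634,-.038]))-.135)<.02: pts.append(p[:2]); print((round(x),round(y)),round(w,1),round(h,1),p.round(4))
P=np.array(pts)
def f(v):
    a=np.arctan2(*(P-v[:2]).T[::-1]); k=np.round((a-v[2])/(np.pi/6)); t=v[2]+k*np.pi/6
    return (P-v[:2]-v[3]*np.c_[np.cos(t),np.sin(t)]).ravel()
r=least_squares(f,[.634,-.038,np.arctan2(.073,-.112),.135],loss='soft_l1',f_scale=.002)
print(len(P),r.x.round(4),(np.hypot(*f(r.x).reshape(-1,2).T)*1e3).round(1))
print("plunger",r.x[:2]+.135*np.array([np.cos(r.x[2]),np.sin(r.x[2])]))
E
```

```text
(298, 226) 10.0 13.0 [ 0.5011 -0.0278  0.044 ]
(210, 226) 11.4 11.4 [0.575  0.0847 0.044 ]
(175, 195) 12.0 12.0 [0.6431 0.0986 0.044 ]
(332, 194) 11.0 13.0 [ 0.5162 -0.097   0.044 ]
(349, 150) 12.0 13.4 [ 0.5619 -0.1485  0.044 ]
(158, 150) 13.4 12.0 [0.7095 0.0773 0.044 ]
(166, 99) 14.9 13.6 [0.7563 0.0255 0.044 ]
(340, 99) 13.3 15.0 [ 0.6284 -0.1704  0.044 ]
(305, 58) 15.0 14.0 [ 0.6974 -0.1559  0.044 ]
(201, 59) 14.3 15.3 [ 0.7709 -0.0428  0.044 ]
(253, 43) 15.6 14.8 [ 0.7492 -0.1091  0.044 ]
11 [ 0.636  -0.0356  2.5642  0.1349] [0.6 0.1 0.5 0.6 0.4 0.2 0.1 0.4 0.4 0.2 0.2]
plunger [0.52286173 0.0380806 ]
```

```bash
cat >> h.py <<'E'
A=np.array([.636,-.0356]); PHI=2.5642; YAW=PHI-np.pi
def at(th,z,r=.135,tang=0):
    a=PHI+th; return np.array([*(A+r*np.array([np.cos(a),np.sin(a)])+tang*np.array([-np.sin(a),np.cos(a)])),z])
E
python3 - <<'E'
from h import *
move_straight(at(0,.24,r=.12,tang=-.09),down(YAW),vel=.2); wait(.3)
c=get_calibration("wrist"); im=capture("wrist"); cv2.imwrite("pics/w2.png",im)
m=orange(im); k,l,st,ce=cv2.connectedComponentsWithStats(m)
for i in range(1,k):
    if st[i,4]>200: print(st[i],ce[i],cast(c,ce[i],.105).round(4),cast(c,ce[i],.107).round(4))
print("expected",at(0,.105),proj(c,at(0,.105)), proj(c,at(0,.044,tang=0)))
E
```

```text
[ 331  186   45   43 1136] [353.58802817 209.64260563] [0.5191 0.0385 0.105 ] [0.5201 0.0387 0.107 ]
expected [0.52288503 0.03808855 0.105     ] [352.08786719 206.29042126] [334.92071205 188.48453955]
```

View pics/w2.png

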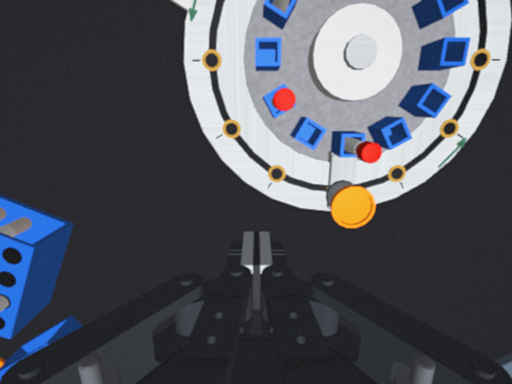

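The dish is at about (353,206), within about 2 mm of the position predicted from the hole pattern. The closed tips look about 16 mm wide, so they fit. Now I'll go above the dish and touch down gently.

```bash
python3 - <<'E'
from h import *
P=at(0,0); P[:2]+=[-.0008,0]; P=P
move_straight([P[0],P[1],.24],down(YAW),vel=.2)
move_straight([P[0],P[1],.142],vel=.12); wait(.3)
s=get_state(); f0=s["contact_force"]; print("pre",s["eef_pos"],f0)
r=move_straight([P[0],P[1],.1265],vel=.02,stop_force=1.5)
s=get_state(); print(r,s["eef_pos"].round(4),(s["contact_force"]-f0).round(2),s["time"])
cv2.imwrite("pics/w3.png",capture("wrist")); cv2.imwrite("pics/s3.png",cv2.resize(capture("scene")[140:240,180:310],None,fx=5,fy=5,interpolation=cv2.INTER_CUBIC))
E
```

```text
pre [0.52232164 0.03810416 0.14246311] [0.05901112 0.48112445 0.83386909]
True [0.522  0.0381 0.1285] [0.28 0.05 1.95] 7.7083
```

View pics/s3.png

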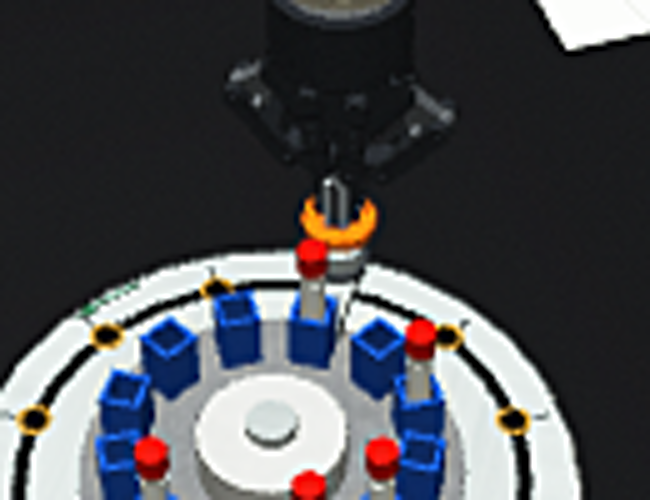

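View pics/w3.png

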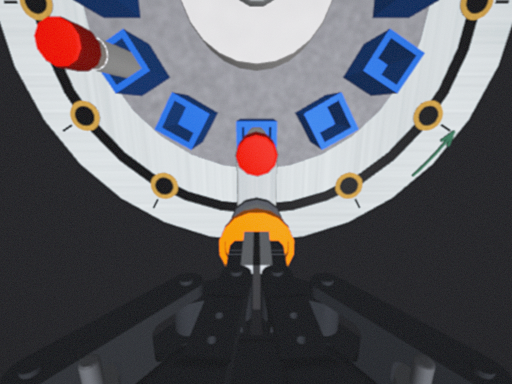

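The tips are inside the dish and centred, with contact at a TCP height of 0.1285 m (expected about 0.130). The jaws have room to the nearest tube. Next I'll press in, then turn most of the way.

```bash
python3 - <<'E'
from h import *
P=at(0,0)
move_straight([P[0],P[1],.1178],down(YAW),vel=.03,stop_force=25); wait(.3)
s=get_state(); print(s["eef_pos"].round(4),s["contact_force"].round(2))
ok=s["contact_force"][2]>4
if ok:
    for th in (.1,.2,.3,.4):
        r=move_straight(at(th,.1178),down(YAW+th),vel=.05,stop_force=12)
        s=get_state(); F=s["contact_force"]; a=PHI+th
        print(th,r,s["eef_pos"].round(4),"Ft",round(F[:2]@[-np.sin(a),np.cos(a)],2),"Fr",round(F[:2]@[np.cos(a),np.sin(a)],2),"Fz",F[2].round(2))
        if r: break
print(s["time"]); cv2.imwrite("pics/w4.png",capture("wrist")); cv2.imwrite("pics/s4.png",cv2.resize(capture("scene")[140:240,180:310],None,fx=5,fy=5,interpolation=cv2.INTER_CUBIC))
E
```

```text
[0.5225 0.0387 0.118 ] [-2.16  1.03 11.43]
0.1 False [0.5156 0.0266 0.118 ] Ft 0.57 Fr 4.72 Fz 12.97
0.2 False [0.51   0.0141 0.118 ] Ft 0.37 Fr 4.75 Fz 13.72
0.3 False [0.5056 0.0012 0.118 ] Ft 1.35 Fr 4.03 Fz 14.28
0.4 False [ 0.5026 -0.012   0.118 ] Ft 0.55 Fr 4.87 Fz 13.06
10.1917
```

View pics/s4.png

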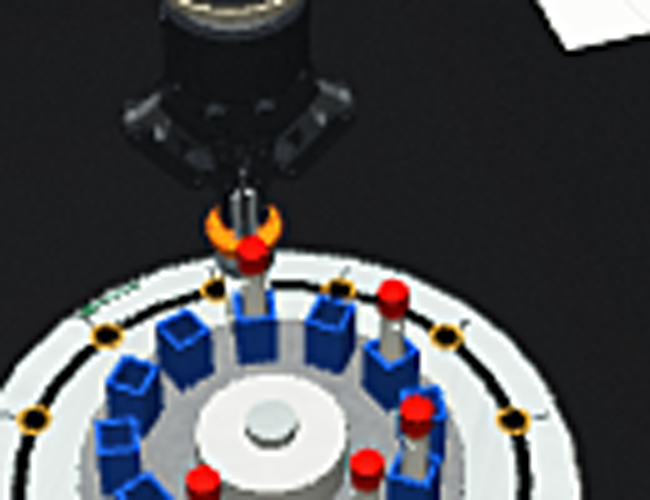

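View pics/w4.png

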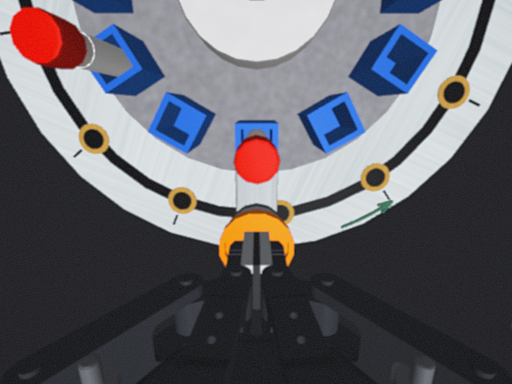

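The table turned about 0.4 rad along with the tip, and the plunger is bottomed at 13 N. Next I'll go to 0.49, ease up so the plunger rides under the plate, and push slowly until it drops into the hole.

```bash
python3 - <<'E'
from h import *
def rep(tag,th):
    s=get_state(); F=s["contact_force"]; a=PHI+th
    print(tag,s["eef_pos"].round(4),"Ft",round(F[:2]@[-np.sin(a),np.cos(a)],2),"Fr",round(F[:2]@[np.cos(a),np.sin(a)],2),"Fz",F[2].round(2),"t",round(s["time"],2)); return F[2]
for th in (.45,.49): move_straight(at(th,.1178),down(YAW+th),vel=.04,stop_force=12)
rep("turned",.49)
move_straight(at(.49,.1222),down(YAW+.49),vel=.02); wait(.2); z0=rep("eased",.49)
for th in np.arange(.50,.601,.01):
    r=move_straight(at(th,.1222),down(YAW+th),vel=.015,stop_force=6); wait(.05)
    z=rep(f"{th:.2f} {r}",th)
    if r or z-z0>1.8: break
cv2.imwrite("pics/w5.png",capture("wrist")); cv2.imwrite("pics/s5.png",cv2.resize(capture("scene")[140:240,180:310],None,fx=5,fy=5,interpolation=cv2.INTER_CUBIC))
E
```

```text
turned [ 0.501  -0.0241  0.118 ] Ft 0.35 Fr 4.78 Fz 14.1 t 10.89
eased [ 0.5011 -0.0239  0.1219] Ft 1.05 Fr 2.32 Fz 3.58 t 11.46
0.50 False [ 0.5012 -0.0251  0.1221] Ft -0.02 Fr 2.02 Fz 2.95 t 11.76
0.51 False [ 0.5012 -0.0266  0.1222] Ft -0.39 Fr 3.74 Fz 4.37 t 12.06
0.52 False [ 0.5012 -0.028   0.1222] Ft 0.3 Fr 2.71 Fz 3.6 t 12.36
0.53 False [ 0.5012 -0.0294  0.1222] Ft -0.62 Fr 1.72 Fz 3.99 t 12.66
0.54 False [ 0.5011 -0.0307  0.1222] Ft 0.07 Fr 2.63 Fz 3.27 t 12.96
0.55 False [ 0.5011 -0.0321  0.1222] Ft 0.11 Fr 1.82 Fz 3.84 t 13.26
0.56 False [ 0.5011 -0.0334  0.1222] Ft 0.9 Fr 1.68 Fz 3.66 t 13.56
0.57 False [ 0.5013 -0.0345  0.1223] Ft -1.4 Fr 1.34 Fz 3.23 t 13.86
0.58 False [ 0.5014 -0.0359  0.1223] Ft -1.53 Fr -1.1 Fz 2.61 t 14.16
0.59 False [ 0.5012 -0.0374  0.1223] Ft -1.92 Fr -0.54 Fz 4.41 t 14.46
0.60 False [ 0.5011 -0.0388  0.1222] Ft -1.51 Fr -2.04 Fz 3.15 t 14.76
```

View pics/w5.png

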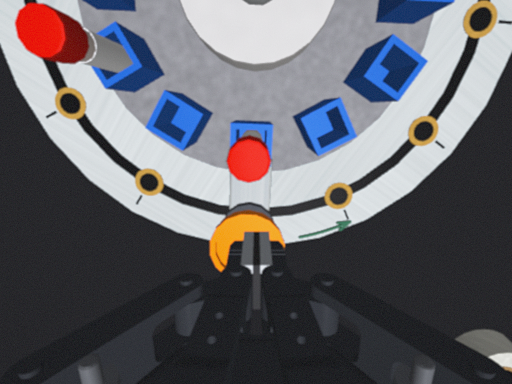

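The dish now sits behind the tip by about 7 px (4 mm), so the tip has slid across the floor of the dish. I'll measure the table angle from the tube cap in line with the arm.

```bash
cat >> h.py <<'E'
def table_angle(im,c,th=.5236):
    hsv=cv2.cvtColor(im,cv2.COLOR_BGR2HSV); m=cv2.inRange(hsv,(0,180,120),(4,255,255))|cv2.inRange(hsv,(176,180,120),(179,255,255))
    k,l,st,ce=cv2.connectedComponentsWithStats(m); out=[]
    for i in range(1,k):
        if st[i,4]>40:
            p=cast(c,ce[i],.133)[:2]-A; a=np.arctan2(p[1],p[0])-PHI
            if .06<np.hypot(*p)<.1: out.append((round(float((a+np.pi)%(2*np.pi)-np.pi),4),round(float(np.hypot(*p)),4)))
    return out
E
python3 - <<'E'
from h import *
c=get_calibration("wrist")
for n in (5,): print(n,table_angle(cv2.imread(f"pics/w{n}.png"),c))
sc=get_calibration("scene"); 
for n in (0,): print("scene0",table_angle(cv2.imread("pics/scene0.png"),sc))
print("scene now",table_angle(capture("scene"),sc)); print("top0",table_angle(cv2.imread("pics/top0.png"),get_calibration("top")))
E
```

```text
5 [(-0.4955, 0.0803), (0.5596, 0.08)]
scene0 []
scene now []
top0 []
```

View pics/s5.png

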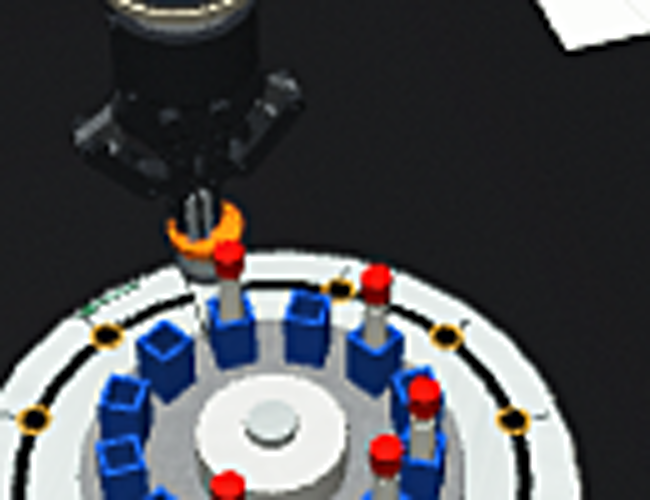

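```bash
python3 - <<'E'
from h import *
from scipy.spatial.transform import Rotation as R
def Tm(p,q): T=np.eye(4);T[:3,:3]=R.from_quat(q).as_matrix();T[:3,3]=p;return T
s=get_state(); c=get_calibration("wrist"); X=c["camera_from_world"]@Tm(s["eef_pos"],s["ee_rot"])
for n,p,th in (("w3",[.522,.0381,.1285],0),("w4",[.5026,-.012,.118],.4),("w5",s["eef_pos"],.6)):
    cc=dict(K=c["K"],camera_from_world=X@np.linalg.inv(Tm(p,down(YAW+th))))
    im=cv2.imread(f"pics/{n}.png"); print(n,"caps",table_angle(im,cc))
    # brass holes -> residual angle ; 
    hsv=cv2.cvtColor(im,cv2.COLOR_BGR2HSV); m=cv2.inRange(hsv,(10,70,90),(28,255,255)); m[240:]=0; m=cv2.morphologyEx(m,cv2.MORPH_CLOSE,np.ones((7,7)))
    for q in cv2.findContours(m,cv2.RETR_EXTERNAL,cv2.CHAIN_APPROX_NONE)[0]:
        (x,y),(w,h),_=cv2.minAreaRect(q)
        if 15<min(w,h)<40: 
            d=cast(cc,(x,y),.044)[:2]-A; a=np.arctan2(d[1],d[0])-PHI; a=(a+np.pi)%(2*np.pi)-np.pi; print("  hole",round(np.hypot(*d),4),round(a,4),"res",round(a-np.round(a/(np.pi/6))*np.pi/6,4))
    mo=orange(im); l=cv2.connectedComponentsWithStats(mo); i=1+l[2][1:,4].argmax(); print("  dish bbox",l[2][i])
    m=cv2.inRange(hsv,(100,120,60),(125,255,255)); 
    ra=R.from_quat(s["ee_rot"]).as_matrix()[:,0]
print("tool yaw-YAW",np.arctan2(ra[1],ra[0])-YAW, s["eef_pos"], s["contact_force"])
E
```

```text
w3 caps [(-1.0473, 0.0798), (0.0006, 0.0797)]
  hole 0.147 0.0016 res 0.0016
  hole 0.1348 0.5252 res 0.0016
  hole 0.1348 -0.5249 res -0.0013
  hole 0.1349 1.05 res 0.0028
  hole 0.135 -1.0489 res -0.0018
  hole 0.136 1.5377 res -0.0331
  hole 0.1362 -1.5386 res 0.0322
  dish bbox [ 219  212   76   54 1816]
w4 caps [(-0.6572, 0.0806), (0.3994, 0.0799)]
  hole 0.1392 0.4031 res -0.1205
  hole 0.1351 -0.0002 res -0.0002
  hole 0.135 1.0479 res 0.0008
  hole 0.1352 -0.5238 res -0.0002
  hole 0.135 1.5717 res 0.0009
  dish bbox [ 219  213   75   53 1734]
w5 caps [(-0.4955, 0.0803), (0.5594, 0.08)]
  hole 0.1446 0.5482 res 0.0246
  hole 0.1349 1.0486 res 0.0014
  hole 0.1353 0.0022 res 0.0022
  hole 0.1349 1.5704 res -0.0004
  hole 0.1352 -0.524 res -0.0004
  hole 0.1349 2.0946 res 0.0002
  dish bbox [ 209  214   76   58 1757]
tool yaw-YAW 0.5997792362680783 [ 0.50105725 -0.03881075  0.12219893] [0.96886982 1.29023359 3.49626385]
```

Calibrated against earlier frames (0.0006 at start and 0.399 at 0.4), the caps put the table at about 0.555 rad. It went about 0.03 past the hole because the plunger was still held too deep when I eased up. That is well below the 0.7 limit. With a firm press the table follows the tip without slipping, so I'll press again, bring it back 0.03 to the hole, check the angle, and then lift.

```bash
python3 - <<'E'
from h import *
def ang():
    c=get_calibration("wrist"); im=capture("wrist"); a=table_angle(im,c); return im,a,np.mean([x-np.round((x-.55)/(np.pi/6))*np.pi/6 for x,_ in a])
move_straight(at(.60,.1178),down(YAW+.60),vel=.02); wait(.1)
im,a,t=ang(); print("pressed",a,t)
th=.60
for _ in range(3):
    d=.5236-t
    if abs(d)<.005: break
    th+=np.clip(d,-.05,.05); move_straight(at(th,.1178),down(YAW+th),vel=.02); wait(.2)
    im,a,t=ang(); print(round(th,4),a,round(t,4),get_state()["contact_force"].round(2),get_state()["time"])
cv2.imwrite("pics/w6.png",im)
if abs(.5236-t)<.01:
    p=get_state()["eef_pos"]
    for z in (.1222,.126,.131,.142):
        move_straight(at(th,z),vel=.05); wait(.15); print(z,round(ang()[2],4),get_state()["contact_force"].round(2))
    im,a,t=ang(); print(a); cv2.imwrite("pics/w7.png",im)
    cv2.imwrite("pics/s7.png",cv2.resize(capture("scene")[140:240,180:310],None,fx=5,fy=5,interpolation=cv2.INTER_CUBIC))
E
```

```text
pressed [(-0.4959, 0.0807), (0.5597, 0.0801)] 0.5554987755982987
0.5681 [(-0.5277, 0.0805), (0.5275, 0.08)] 0.5235 [-1.83  0.27  8.34] 16.0417
0.1222 0.5248 [ 0.81 -0.52  4.16]
0.126 0.526 [1.08 0.63 2.77]
0.131 0.5278 [ 0.31 -0.37  0.2 ]
0.142 0.5305 [0.11 0.13 0.45]
[(-0.5135, 0.0803), (0.5279, 0.0799)]
```

View pics/s7.png

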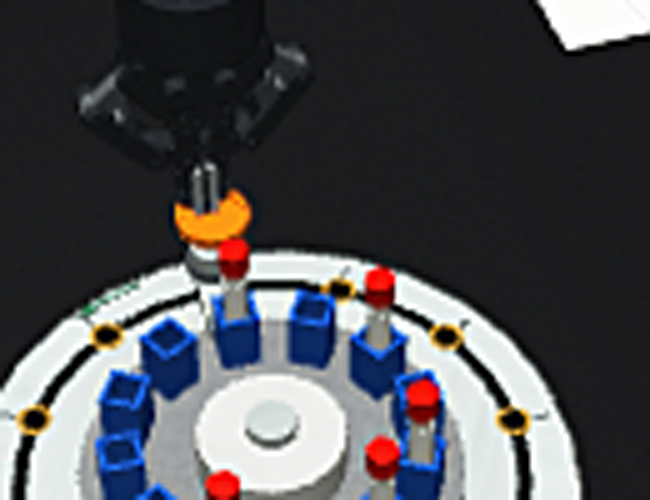

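The plunger kept pushing on the tip until about 0.13 m, and the scene view shows the head raised with the stem gap visible. I'll back away upward and check the head height, table angle and bystanders.

```bash
python3 - <<'E'
from h import *
move_straight(at(.568,.24),vel=.15)
move_straight(at(.5236,.33,r=.02),down(YAW+.5236),vel=.2)
wait(.3)
c=get_calibration("wrist"); im=capture("wrist"); cv2.imwrite("pics/w8.png",im); a=table_angle(im,c); print("caps",a,[round(x-np.round((x-.5236)/(np.pi/6))*np.pi/6,4) for x,_ in a])
move_straight(at(.5236,.24,r=.12,tang=-.09),vel=.2); wait(.3)
c=get_calibration("wrist"); im=capture("wrist"); cv2.imwrite("pics/w9.png",im)
m=orange(im); k,l,st,ce=cv2.connectedComponentsWithStats(m); i=1+st[1:,4].argmax()
print("now ",st[i],ce[i],"was at start [331 186 45 43 1136] (353.6,209.6)"); print(table_angle(im,c))
print(get_state()["time"],get_state()["contact_force"])
reach([.45,.0,.40],down(YAW+.5236)); wait(.2)
for n in("scene","top"):
    b=capture(n); cv2.imwrite(f"pics/{n}9.png",b)
x0,y0=225-60,160; s=cv2.imread("pics/scene9.png"); cv2.imwrite("pics/s9.png",cv2.resize(s[150:310,160:320],None,fx=3.7,fy=3.7,interpolation=cv2.INTER_CUBIC))
E
```

```text
caps [(-2.0933, 0.0797), (-3.1349, 0.0796), (-1.5708, 0.0794), (-0.5256, 0.079), (0.5256, 0.0796)] [np.float64(0.5247), np.float64(0.5303), np.float64(0.5236), np.float64(0.5216), np.float64(0.5256)]
now  [ 331  186   46   43 1487] [353.08406187 207.04976463] was at start [331 186 45 43 1136] (353.6,209.6)
[(-0.5176, 0.0802), (0.5268, 0.0798)]
21.4 [-0.14186913 -0.14994292 -0.00735072]
```

View pics/w9.png

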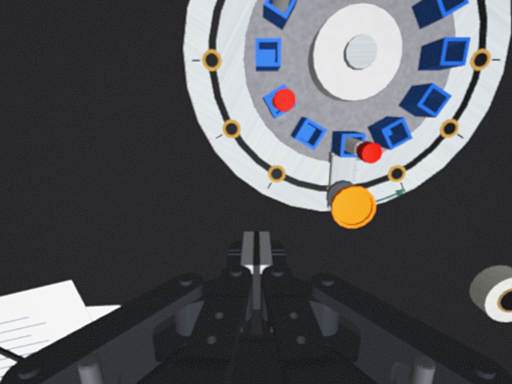

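View pics/scene9.png

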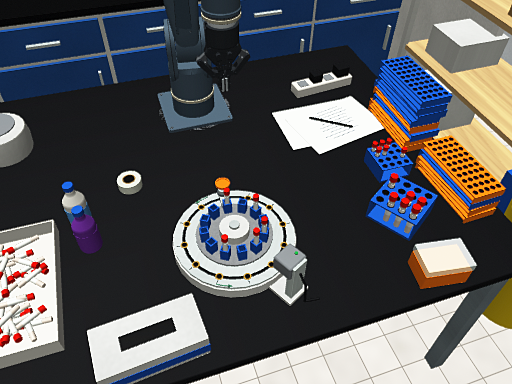

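View pics/w8.png

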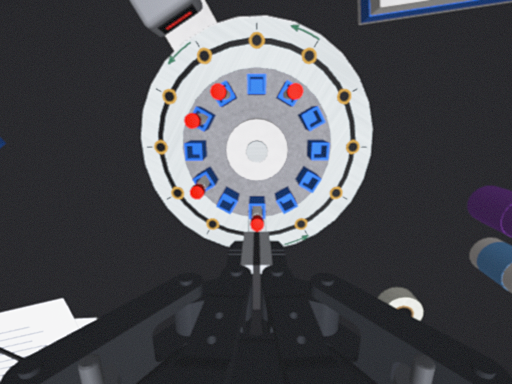

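From the same viewpoint relative to the table as at the start, the dish box matches to a pixel: (331,186), 46x43 now against 45x43 then. So the head is fully up. The table is at about 0.525 rad, all five tubes are standing, and nothing else has moved. I'm handing in.

```bash
python3 - <<'E'
from rig import *
print(get_state()["time"]); close_job()
E
```

```text
22.4667
the job is handed in; nothing more can be done
```

The carousel is one station on and locked, and I handed the job in at about 22.5 s of the 40 s allowed. I pressed the plunger in with closed fingertips and turned the table anticlockwise. Then I let the plunger rise into the next hole and backed the arm clear.

**One deviation:** easing up for a slow push onto the hole did not free the plunger. The table slid about 0.03 rad past the hole, to 0.555 (limit 0.7). I pressed again, turned it back by that 0.03 rad to a measured 0.5235, and lifted straight off. So there was a small backward correction, although the task said not to run on past the hole or turn the table backwards.

**Last checks:**
- **Table angle:** about 0.525 rad. The five caps gave 0.522 to 0.530; the target is 0.5236 within 0.025.
- **Plunger:** from the same relative viewpoint, the dish matches its starting image to 1 px, so it is fully up.
- **Tubes:** all five stand in their sockets, with cap radii of 79 to 80 mm.
- **Rack, bottle and roll:** unchanged in the scene view by eye; I did not measure them.
- **Arm:** clear of everything, with about 0 N on the tool.

The force readings while pressing (8 to 14 N) were higher than the 6 N spring rating. I took that to mean the plunger was bottomed out.

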